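# Fit the tube carousel to the tilted rotator

### The job

Take the tube carousel out of its grey stand and fit it to the blue rotator: put its square shaft into the leaning socket, turn it until the square matches the brass hub inside and it drops in, then push it fully home so that the flange sits flush on the steel collar, and let go. The hub may have stopped at any angle, so feel for it; keep the carousel from falling over and leave the bottles and jars standing where they are.

Things in the scene. Friction and masses are not known exactly. Their poses are not given: they have to be found in the camera images.
- carousel: Tube carousel, one rigid part, 0.12 to 0.26 kg, starting upright in the stand. Origin: centre of its shaft's lower end; z along the shaft to the grip. Steel square shaft 18 x 18 mm, sides parallel to x and y, from z = 0 to 56 mm; steel flange 46 mm across, 56 to 63 mm; white disc 110 mm across, 63 to 69 mm, with orange tube clips up to 78 mm at its rim; then the black grip
- grip (a point): Middle of the carousel's black square grip, 100 mm above the carousel's origin on its axis. The grip is 26 x 26 mm, sides parallel to the carousel's x and y, from 69 to 125 mm above the origin. Gripped here with fingers along the shaft, the tips clear the disc. The centre of mass is about 15 mm below this point: grip firmly (60 N), or it may swing in the fingers when leaning
- flange (a point): Centre of the underside of the carousel's flange, 56 mm above the carousel's origin on its axis; this face sits on the socket's mouth when fully home
- stand: The grey parking stand: foot 96 x 84 mm, block 64 x 64 mm with its top 62 mm above the origin, and a square hole (22 mm) all the way down it. Origin at the centre of its underside; fixed to the worktop; the shaft must be lifted 56 mm to come out
- rotator: The drive unit of the tube rotator: white base 150 x 104 mm that carries a blue case. Origin at the centre of its underside, x pointing away from its front, which faces left and a little towards the robot. Fixed to the worktop, its mouth about 118 mm above the worktop
- nose: Leaning blue case (82 mm wide) of the rotator with a round steel collar 52 mm across. Origin: centre of the socket's mouth; z points out of the socket along its axis, leaning 30 degrees from vertical to the rotator's front (-x of the rotator). Inside: round guide bore, 34 mm wide for the first 4 mm, then 28.4 mm wide, down to 20 mm depth; below it the brass hub
- hub_face (a point): Centre of the brass hub's face, on the socket's axis 20 mm inside the mouth. Its square hole is 20 mm wide, a little chamfered, and 40 mm deep. The hub may have stopped at any angle about the axis, not told by any pose (repeats every 90 degrees); gears hold it, so it does not follow the shaft. While the angles differ the shaft's end stands on this face; within about 4 degrees it drops in
- socket_mouth (a point): Centre of the socket's mouth, on the front face of the steel collar
- cream_jar: bystander: wide white jar, 78 mm across, 84 mm tall; origin at the centre of its underside, z up
- amber_bottle: bystander: brown bottle with black cap, 51 mm across, 116 mm tall; origin at the centre of its underside, z up
- stock_bottle: bystander: white bottle with blue cap, 50 mm across, 114 mm tall; origin at the centre of its underside, z up
- hdpe_jar: bystander: white stoppered bottle, 58 mm across, 97 mm tall; origin at the centre of its underside, z up
There are look-alikes about, which are no part of the job. Leave any purple look-alike of the carousel alone.

How it is judged:
By the outcome, as a careful person would: the job done as asked, in the order asked, and still so for the second after the job is handed in, with the robot touching nothing.
It also fails if it takes over 64 s, if anything falls off the work surface, if the arm or the gripper's body presses on something with over 40 N, if the wrist force passes 120 N, or if a joint passes its speed limit or range.

### The arm

A 6-joint arm with a two-finger parallel gripper is mounted at the origin on a cart in front of the work surface, level with it; the furniture and walls round the work are solid. World frame = base frame: x ahead of the robot, y to its left, z up, the work surface at z = 0. Lengths are in m, angles in rad, forces in N, time in s.
With the tool pointing down it reaches from about 0.35 to 0.975 m from the base axis. Payload 17.4 kg.
Tool frame: the origin (TCP) lies on the centre line of the jaws, within the pads' length; the fingertips stand 8 mm ahead of it and the grasp point (between the pads) lies 11 mm behind it; z points along the fingers, y is the line along which they close (so a half turn about z gives the same grasp; the last joint's range is limited). The gripper opens to 85 mm and grips with 20 to 120 N. Pads are 22 mm wide; open, the fingers measure 114 mm over their backs; the gripper's body (76 mm by 85 mm) begins 54 mm behind the grasp point. The pads swing forward as they close: fully open they stand 13 mm farther back than shut.
Start: joints at [1.109, 0.116, 1.442, -0, 1.584, -0.038], TCP at [0.278, 0.615, 0.239] pointing down, gripper open.
Joint ranges: [-2.83, 2.83], [-0.83, 2.19], [0.07, 2.5], [-1.14, 4.28], [0.01, 3], [-2.97, 2.97]. Speed limits (rad/s): [1.89, 1.89, 2.22, 3.14, 3.14, 3.14].

### API

Orientations are given as a rotation vector (axis times angle).
In Python, from cell import * gives the robot as it stands. The module is installed in compiled form; this text tells all that it offers.
- The arm moves only by the tool play_rows, never from a script. Its arguments are lists of equal length, an entry for each row: "twist": the turn, a rotation vector about the tool's x, y, z in rad, a list of three; "offset": the shift along the tool's x, y, z in m, a list of three; "jaw": the closure, from 0 (fully open) to 1 (shut). In form: {"twist": [[ax, ay, az], ...], "offset": [[tx, ty, tz], ...], "jaw": [jaw, ...]}. A call has 1 to 20 rows; each row shifts and turns the commanded pose from where the row before left it, along the tool's axes as they then stand; what a row does not reach is not made up. A row lasts 1/12 s, in which the tool goes at most 41.7 mm and 7.16 degrees, less where a joint would pass 70% of its speed; a pose out of reach is approached as far as the arm can. A call with a gripper value outside its range is refused whole. The fingers move at their own pace and stop on an object; "grip_force" is the grip in N (left out, the last holds). Time passes only in rows, so rows that do not move let the fingers close. It gives the time, the measured TCP pose, the force, the opening and the grip force at its end, in the units of the state.
- observe(): the state, without advancing time (a new reading comes with each control period).
- snapshot(name): name is "side" or "top"; returns (picture, depth): 400x640x3 uint8, red, green, blue; 400x640 float32, m along the optical axis (not along the pixel's ray), 0 where there is no reading.
- get_calibration(name): a dict with "vertical_fov" (degrees; the focal length in pixels is half the picture's height over the tangent of half this angle, whatever the lens; pixels are square), "cx", "cy" (the principal point, pixels), "R" (3x3) and "t" (3): a world point X has camera coordinates R X + t. Camera axes: x right, y down, z forward; pixel columns grow to the right and rows downward; lengths in m; the calibration is good to about 2 mm. A picture is of the moment at which its call begins. get_calibration takes no time and is no camera call.
- job_done(): hands the job in; it is judged then, once.
The state is a dict: "time_s": time; "qpos": joint angles; "qvel": joint speeds; "joint_efforts": joint torques, N m; "tool_pos": TCP position; "eef_rot": TCP orientation; "wrist_force": force on the tool from outside, world axes, zero at the start; "wrist_torque": the same for the moment, N m; "opening": opening from 0.0 (shut) to 1.0 (fully open); "grip_force": force on a finger pad.
Only numpy, scipy, OpenCV 4.12 (cv2) and the standard library are available. Lean on these libraries where they do the work, as an engineer would, in place of code of your own. Each camera call takes 0.05 s, during which the arm holds its last target. There are 200 camera calls.

## Working session

There is one attempt and no reset: what is moved stays moved. The work goes in short steps, Python scripts to look and compute and a tool call to move; the robot and the scene stay as the last step left them, time stands still between calls to the robot, and variables do not carry over. Pictures are saved under pics/ and viewed, at most 10 in all, crops included, and the job is handed in when it is done.

Besides the shell and the picture viewer there is one more tool, called in YAML: its name, and indented under it one key for each argument. play_rows: Moves the arm, as the interface text tells. Its arguments: {"type":"object","properties":{"twist":{"type":"array"},"offset":{"type":"array"},"jaw":{"type":"array"},"grip_force":{"type":"number"}},"required":["twist","offset","jaw"]}

```bash
mkdir -p pics
cat > h.py <<'E'
from cell import *
import numpy as np, cv2
from scipy.spatial.transform import Rotation as Ro
def cal(n):
    c=get_calibration(n); f=200/np.tan(np.radians(c["vertical_fov"])/2)
    return f,c["cx"],c["cy"],np.array(c["R"]),np.array(c["t"])
def world(n,d):
    f,cx,cy,R,t=cal(n); v,u=np.mgrid[0:400,0:640]
    X=np.stack([(u-cx)/f*d,(v-cy)/f*d,d],-1)
    return (X-t)@R
def ray(n,u,v,z):
    f,cx,cy,R,t=cal(n); o=-R.T@t; d=R.T@np.array([(u-cx)/f,(v-cy)/f,1]); return o+d*(z-o[2])/d[2]
def proj(n,X):
    f,cx,cy,R,t=cal(n); p=R@np.array(X)+t; return f*p[0]/p[2]+cx,f*p[1]/p[2]+cy
def save(p,name): cv2.imwrite("pics/"+name,p[...,::-1])
E
python3 - <<'E'
from h import *
for n in("top","side"):
    p,d=snapshot(n); save(p,n+"0.png"); np.savez(n+"0.npz",p=p,d=d)
    f,cx,cy,R,t=cal(n); print(n,f,cx,cy,(-R.T@t).round(3),R[2].round(3),(d==0).mean())
print({k:np.round(v,3) for k,v in observe().items()})
E
```

```text
top 365.2920963678395 318.03260314459925 199.39479569920715 [0.329 0.169 1.455] [ 0.184  0.001 -0.983] 0.00378125
side 423.3057814838813 318.4501167279347 191.68889440630767 [0.512 1.343 0.78 ] [ 0.028 -0.859 -0.51 ] 0.00415625
{'time_s': np.float64(0.1), 'qpos': array([ 1.109,  0.116,  1.442,  0.   ,  1.584, -0.038]), 'qvel': array([ 0.   , -0.001, -0.002,  0.001, -0.002, -0.001]), 'joint_efforts': array([ 2.0000e-03, -7.3367e+01, -6.3379e+01, -0.0000e+00,  5.0000e-03,
       -0.0000e+00]), 'tool_pos': array([0.278, 0.615, 0.239]), 'eef_rot': array([-6.610e-01, -3.071e+00,  2.000e-03]), 'wrist_force': array([-0.051,  0.601,  0.219]), 'wrist_torque': array([-0.004,  0.037, -0.015]), 'grip_force': np.float64(0.0), 'opening': np.float64(1.005)}
```

View pics/top0.png

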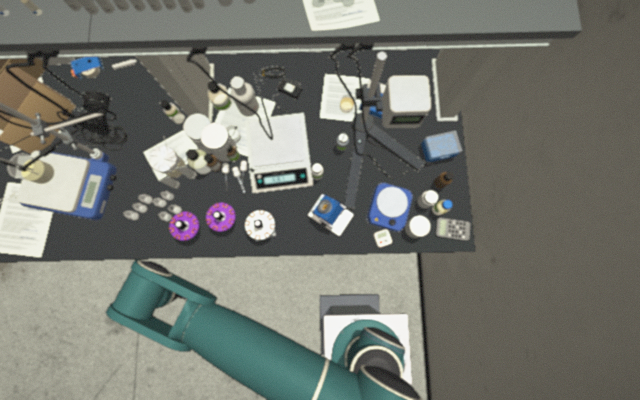

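View pics/side0.png

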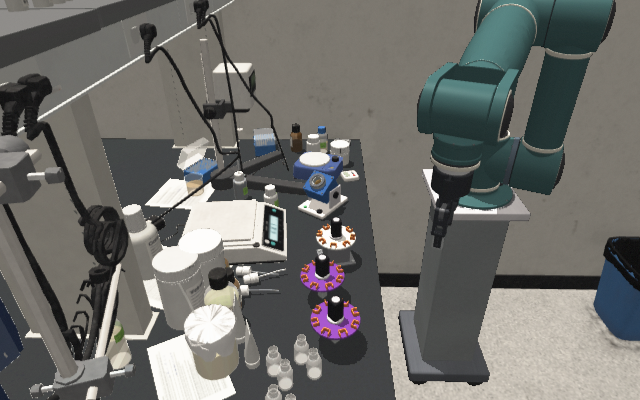

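The top view shows the white carousel at about (260,225), with two purple look-alikes at (184,226) and (221,217). The rotator is at (330,213), and in the side view at (320,185). Next I measure with depth, and view enlarged crops.

Run:
```python
from h import *
T=np.load("top0.npz");S=np.load("side0.npz")
a=cv2.resize(T['p'][180:250,235:365],None,fx=6,fy=6,interpolation=cv2.INTER_CUBIC)[:, :780]
b=cv2.resize(S['p'][160:260,290:370],None,fx=6,fy=6,interpolation=cv2.INTER_CUBIC)
save(a,"c_top.png");save(b,"c_side.png")
W=world("top",T['d']);V=world("side",S['d'])
for n,w,p,box in(("top",W,T['p'],(235,200,290,250)),("side",V,S['p'],(310,210,362,265))):
    u0,v0,u1,v1=box; w=w[v0:v1,u0:u1]; p=p[v0:v1,u0:u1].astype(int)
    z=w[...,2]; print(n,"zhist",np.histogram(z,bins=np.arange(-.01,.16,.01))[0])
    for lo,hi in((.115,.14),(.07,.09)):   # grip top, disc
        m=(z>lo)&(z<hi); q=w[m]; 
        if len(q)>5:
            c,r=cv2.minEnclosingCircle(q[:,:2].astype(np.float32)); print(lo,len(q),np.median(q,0).round(4),np.round(c,4),round(r,4))
# rotator collar: plane fit around region
for n,w,p,box in(("top",W,T['p'],(305,190,358,238)),("side",V,S['p'],(298,165,350,220))):
    u0,v0,u1,v1=box; w=w[v0:v1,u0:u1]; p=p[v0:v1,u0:u1]
    z=w[...,2]; print(n,"zhist",np.histogram(z,bins=np.arange(-.01,.16,.01))[0])
    hsv=cv2.cvtColor(p,cv2.COLOR_RGB2HSV); m=(hsv[...,0]>100)&(hsv[...,0]<125)&(hsv[...,1]>130)&(z>.03)
    q=w[m]; print("blue",len(q),q.min(0).round(3),q.max(0).round(3),np.median(q,0).round(3))
```

```text
top zhist [ 773 1307    4    0    0    0    1   17  443  121    7    3    6   15
   40    0]
0.115 57 [0.4938 0.3911 0.1317] [0.4939 0.3912] 0.0163
0.07 564 [0.4918 0.3912 0.0764] [0.495 0.393] 0.0553
side zhist [549 819 158  91  78  64  27  18 560 169  30  46  69 128  44   0]
0.115 211 [0.5163 0.5371 0.1248] [0.5102 0.4735] 0.0926
0.07 729 [0.4986 0.4097 0.076 ] [0.5132 0.4286] 0.0929
top zhist [507 801 283 157 167   6   3  13  36  88  95 106 148 106  17   0]
blue 273 [0.329 0.084 0.087] [0.596 0.187 1.455] [0.531 0.121 0.112]
side zhist [293 519 530 178 131 113 287  99  80 118 126 123 126  96  27   0]
blue 456 [ 0.493 -0.057  0.043] [0.601 1.343 0.78 ] [0.535 0.158 0.091]
```

View pics/c_top.png

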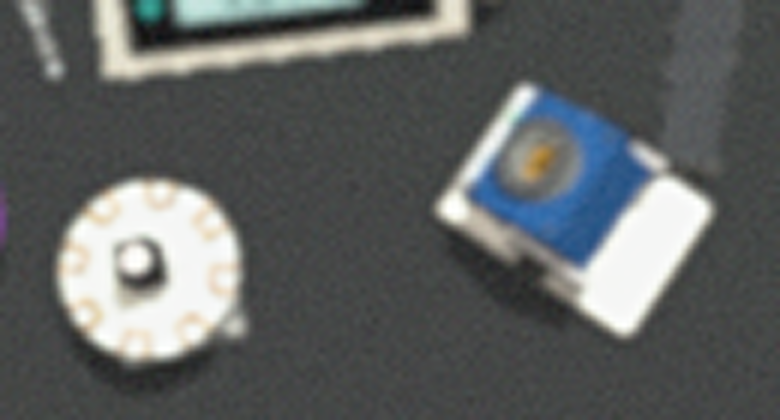

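View pics/c_side.png

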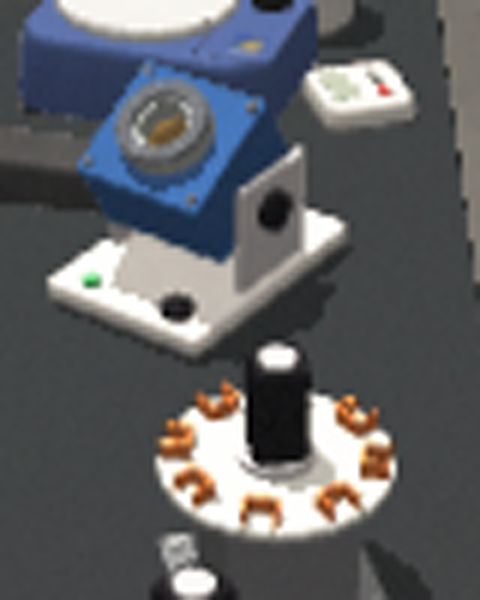

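The crops show the collar at about top (325,207) and side (317.5,182), with brass visible inside. The carousel's grip is upright. Next come the collar's plane and centre, and the yaw of the grip.

Run:
```python
from h import *
D={n:np.load(n+"0.npz") for n in("top","side")}
W={n:world(n,D[n]['d']) for n in D}
def ok(w): return np.isfinite(w).all(-1)
# blue face: points near collar, RANSAC-free: seed normal
P=[]
for n in D:
    p,w=D[n]['p'],W[n]; hsv=cv2.cvtColor(p,cv2.COLOR_RGB2HSV)
    m=(np.linalg.norm(w-np.array([.545,.165,.115]),axis=-1)<.08)&(w[...,2]>.04)
    blue=m&(hsv[...,0]>98)&(hsv[...,0]<128)&(hsv[...,1]>120)
    q=w[blue]; rng=np.random.default_rng(0); best=None
    for _ in range(600):
        a,b,c=q[rng.choice(len(q),3,False)]; nn=np.cross(b-a,c-a); L=np.linalg.norm(nn)
        if L<1e-5: continue
        nn/=L; nn*=np.sign(nn[2]) 
        if not .75<nn[2]<.95: continue
        k=abs((q-a)@nn)<.003
        if best is None or k.sum()>best.sum(): best=k
    i=q[best]; c=i.mean(0); nn=np.linalg.svd(i-c)[2][2]; nn*=np.sign(nn[2])
    print(n,"blue",len(q),len(i),"c",c.round(4),"n",nn.round(3),"lean",np.degrees(np.arccos(nn[2])).round(1),"az",np.degrees(np.arctan2(nn[1],nn[0])).round(1))
    # collar: grey pixels near plane, above it
    g=m&(hsv[...,1]<90)&(abs((w-c)@nn)<.02)
    col=w[g]; h=(col-c)@nn; print(" grey",len(col),np.histogram(h,np.arange(-.02,.021,.004))[0])
    print(" grey c",col.mean(0).round(4)); 
    # brass
    br=m&(hsv[...,0]>8)&(hsv[...,0]<28)&(hsv[...,1]>90); vv,uu=np.nonzero(br); print(" brass px",len(uu),uu.mean().round(2),vv.mean().round(2), w[br].mean(0).round(4),((w[br]-c)@nn).mean().round(4))
    vv,uu=np.nonzero(g&(abs((w-c)@nn)<.02)); print(" grey px",uu.min(),uu.max(),vv.min(),vv.max())
# rotator base: white corners from top
p=D['top']['p']; w=W['top']
hsv=cv2.cvtColor(p,cv2.COLOR_RGB2HSV)
m=(np.linalg.norm(w[...,:2]-np.array([.52,.13]),axis=-1)<.12)&(w[...,2]>.006)&(w[...,2]<.3)
r=cv2.minAreaRect(w[m][:,:2].astype(np.float32)); print("rot rect",r)
# grip faces from side
for n in D:
    w=W[n];p=D[n]['p'];r=np.linalg.norm(w[...,:2]-np.array([.4935,.391]),axis=-1)
    m=(r<.03)&(w[...,2]>.085)&(w[...,2]<.124); q=w[m]; print(n,"grip side",len(q)); 
    if len(q)>20:
        xy=q[:,:2]; print(np.c_[xy[::max(1,len(xy)//25)],q[::max(1,len(xy)//25),2]].round(4).tolist())
    hsv=cv2.cvtColor(p,cv2.COLOR_RGB2HSV)
    m=(r<.062)&(w[...,2]>.06)&(w[...,2]<.09)&(hsv[...,0]<20)&(hsv[...,1]>(110 if n=='side' else 35))
    k,l,st,ce=cv2.connectedComponentsWithStats(m.astype(np.uint8))
    for j in range(1,k):
        if st[j,4]>3:
            u,v=ce[j]; X=ray(n,u,v,.082)-np.array([.4935,.391,0]); print(n,st[j,4],np.degrees(np.arctan2(X[1],X[0])).round(1),np.hypot(X[0],X[1]).round(4))
```

```text
top blue 284 147 c [0.5426 0.1346 0.1132] n [0.274 0.419 0.866] lean 30.0 az 56.8
 grey 147 [ 0  4  0  3  8 19 14 26 46 27]
 grey c [0.5545 0.1498 0.1131]
 brass px 18 324.5 206.5 [0.5555 0.1465 0.0939] -0.0082
 grey px 313 340 195 217
side blue 463 208 c [0.5483 0.1531 0.1023] n [0.28  0.394 0.875] lean 28.9 az 54.6
 grey 199 [ 1  0  0  2 11 28 17 29 74 37]
 grey c [0.5537 0.1517 0.1133]
 brass px 17 317.47 181.41 [0.5542 0.1315 0.0996] -0.0092
 grey px 304 332 171 193
rot rect ((0.521395742893219, 0.12370060384273529), (0.21793484687805176, 0.22746989130973816), 33.69940948486328)
top grip side 21
[[0.5067, 0.3828, 0.1144], [0.5023, 0.3821, 0.1192], [0.5054, 0.3822, 0.0946], [0.5007, 0.381, 0.1022], [0.5026, 0.3761, 0.0855], [0.4944, 0.3813, 0.1233], [0.4965, 0.3804, 0.1057], [0.4919, 0.3792, 0.1133], [0.4876, 0.3784, 0.1182], [0.49, 0.378, 0.097], [0.4834, 0.3849, 0.1234], [0.4837, 0.3817, 0.1206], [0.4845, 0.3792, 0.1129], [0.4865, 0.3783, 0.095], [0.4801, 0.396, 0.1226], [0.4811, 0.3939, 0.1133], [0.4816, 0.391, 0.1082], [0.4827, 0.3891, 0.0975], [0.4831, 0.3861, 0.0928], [0.480
[... 213 characters left out ...]
4824, 0.4063, 0.1197], [0.4985, 0.4065, 0.1164], [0.485, 0.4051, 0.1156], [0.5012, 0.4093, 0.1151], [0.4877, 0.407, 0.1136], [0.5039, 0.4047, 0.1085], [0.4903, 0.4036, 0.1078], [0.5066, 0.4077, 0.1072], [0.493, 0.4056, 0.1059], [0.5092, 0.3966, 0.0959], [0.4957, 0.4082, 0.1044], [0.482, 0.4031, 0.1009], [0.4983, 0.4063, 0.0997], [0.4846, 0.4025, 0.0971], [0.5011, 0.4098, 0.0988], [0.4874, 0.4051, 0.0956], [0.5038, 0.4106, 0.096], [0.49, 0.4047, 0.0919], [0.5037, 0.4137, 0.0949], [0.49, 0.4066, 0.0899], [0.501, 0.4097, 0.0887], [0.4873, 0.408, 0.0876]]
side 26 -44.3 0.0411
side 26 -149.8 0.0392
side 25 0.6 0.0486
side 29 159.0 0.0453
side 25 41.0 0.0514
side 24 118.5 0.0499
side 16 78.3 0.051
```

Run:
```python
from h import *
from scipy.optimize import least_squares
D={n:np.load(n+"0.npz") for n in("top","side")}
n0=np.array([.277,.407,.870]);n0/=np.linalg.norm(n0)
rays=[]
for n,(u0,v0) in(("top",(325,206)),("side",(317,181))):
    p=D[n]['p']; hsv=cv2.cvtColor(p,cv2.COLOR_RGB2HSV)
    blue=((hsv[...,0]>98)&(hsv[...,0]<128)&(hsv[...,1]>130)).astype(np.uint8)
    sub=(1-blue); mask=np.zeros_like(sub); mask[v0-18:v0+19,u0-18:u0+19]=1
    k,l,st,ce=cv2.connectedComponentsWithStats(sub*mask,connectivity=4)
    j=l[v0,u0]; print(n,st[j],ce[j].round(2))
    print("\n".join("".join('#' if l[v,u]==j else('b' if blue[v,u] else '.') for u in range(u0-18,u0+19)) for v in range(v0-14,v0+15)))
    f,cx,cy,R,t=cal(n);u,v=ce[j]; d=R.T@np.array([(u-cx)/f,(v-cy)/f,1]); rays.append((-R.T@t,d/np.linalg.norm(d)))
(o1,d1),(o2,d2)=rays
s=np.linalg.lstsq(np.c_[d1,-d2],o2-o1,rcond=None)[0]; a=o1+d1*s[0];b=o2+d2*s[1]; print("tri",a.round(4),b.round(4),"gap",np.linalg.norm(a-b).round(4))
for o,d in rays: print((o+d*(.114-o[2])/d[2]).round(4))
# carousel square fit to grip-side points: signed dist in square
Q=[]
for n in D:
    w=world(n,D[n]['d']); m=(np.linalg.norm(w[...,:2]-np.array([.495,.393]),axis=-1)<.022)&(w[...,2]>.09)&(w[...,2]<.122); Q.append(w[m][:,:2])
def res(x):
    r=[]
    c,s=np.cos(x[2]),np.sin(x[2])
    for q in Q:
        e=(q-x[:2])@np.array([[c,-s],[s,c]]); r+=list((np.abs(e).max(1)-.013)/np.sqrt(len(q)))
    return r
for y0 in(-30,0,30):
    f=least_squares(res,[.495,.393,np.radians(y0)],loss='soft_l1',f_scale=.0005); print(f.x[:2].round(4),np.degrees(f.x[2]).round(1),f.cost)
```

```text
top [ 307  188   37   37 1096] [323.68 204.83]
#####################################
#####################################
#####################################
#####################################
##################bbb################
#################bbbbbb##############
#################bbbbbbbb############
####################bbbbbb###########
######################bbbbbbb########
#######################bbbbbbb#######
########################bbbbbbbb#####
#########################bbbbbbb#####
#########################bbbbbbb#####
##########################bbbbbb#####
##########################bbbbbbb####
##########################bbbbbbbb###
##########################bbbbbbbbb##
#########b###############bbbbbbbbbb##
########bbb#############bbbbbbbbbb###
########bbb#############bbbbbbbbbb###
#######bbbbb###########bbbbbbbbbb####
########bbbbbbb#####bbbbbbbbbbbb#####
##########bbbbbbbbbbbbbbbbbbbbb######
###########bbbbbbbbbbbbbbbbbbbb######
############bbbbbbbbbbbbbbbbbb#######
###############bbbbbbbbbbbbbb########
################bbbbbbbbbbbbb########
##################bbbbbbbbb
[... 731 characters left out ...]
bbbbbb
######bbbbb###############bbbbbbbbbbb
######bbbbb###############bbbbbbbbbbb
#######bbbbb#############bbbbbbbbbbbb
####b#bbbbbbb###########bbbbbbbbbbbb.
####bbbbbbbbbb########bbbbbbbbbbbb...
#####bbbbbbbbbbb####bbbbbbbbbbbbb....
######bbbbbbbbbbbbbbbbbbbbbbbbb......
######bbbbbbbbbbbbbbbbbbbbbbbb.......
#######bbbbbbbbbbbbbbb..bbbbbb.......
########bbbbbbbbbbbbbb..bbbbbb.......
########bbbbbbbbbbbbbb.bbbbbbb.......
#########bbbbbbbbbbbbbbbbbbbbb.......
tri [0.5564 0.1499 0.1264] [0.5652 0.1495 0.1279] gap 0.009
[0.5585 0.1497 0.114 ]
[0.5663 0.1241 0.114 ]
[0.495  0.3937] 13.8 1.2544508508634449e-06
[0.495  0.3937] 13.8 1.2544507560789838e-06
[0.495  0.3937] 13.8 1.2544503885861964e-06
```

Run:
```python
from h import *
D={n:np.load(n+"0.npz") for n in("top","side")}
rays=[]
for n,(u0,v0) in(("top",(324.8,206)),("side",(317.2,181.2))):
    p=D[n]['p']; hsv=cv2.cvtColor(p,cv2.COLOR_RGB2HSV)
    blue=((hsv[...,0]>98)&(hsv[...,0]<128)&(hsv[...,1]>130))
    pts=[]
    for a in np.radians(np.arange(0,360,6)):
        for r in np.arange(4,12,.25):
            u,v=u0+r*np.cos(a),v0+r*np.sin(a)
            if blue[int(round(v)),int(round(u))]: 
                if 6<r<10.5: pts.append((u,v))
                break
    e=cv2.fitEllipse(np.array(pts,np.float32)); print(n,len(pts),e)
    f,cx,cy,R,t=cal(n);u,v=e[0]; d=R.T@np.array([(u-cx)/f,(v-cy)/f,1]); rays.append((-R.T@t,d/np.linalg.norm(d)))
(o1,d1),(o2,d2)=rays
s=np.linalg.lstsq(np.c_[d1,-d2],o2-o1,rcond=None)[0]; a=o1+d1*s[0];b=o2+d2*s[1]; print("tri",a.round(4),b.round(4),"gap",np.linalg.norm(a-b).round(4))
for o,d in rays: print((o+d*(.114-o[2])/d[2]).round(4),(o+d*(.118-o[2])/d[2]).round(4))
# base outline
w=world("top",D['top']['d']); z=w[...,2]
m=(np.linalg.norm(w[...,:2]-np.array([.525,.13]),axis=-1)<.11)&(z>.008)&(z<.05)&(D['top']['p'].min(-1)>150)
k,l,st,ce=cv2.connectedComponentsWithStats(m.astype(np.uint8)); print(st[1:],z[m].mean())
r=cv2.minAreaRect(w[m][:,:2].astype(np.float32)); print(r)
# from raw TCP: grip pose
print(Ro.from_rotvec(observe()["eef_rot"]).as_matrix().round(3))
```

```text
top 44 ((323.8913879394531, 206.0183563232422), (15.30075454711914, 17.030302047729492), 102.0665512084961)
side 59 ((317.0904541015625, 180.7964630126953), (16.768178939819336, 17.572431564331055), 54.73539352416992)
tri [0.5544 0.149  0.1117] [0.5548 0.149  0.1118] gap 0.0005
[0.554  0.1491 0.114 ] [0.5533 0.1491 0.118 ]
[0.5547 0.153  0.114 ] [0.5544 0.1602 0.118 ]
[[309 195  15  26  74]
 [345 206   1   1   1]
 [331 210  23  26 292]] 0.018522808308533922
((0.5375828742980957, 0.11939401924610138), (0.15007641911506653, 0.10819918662309647), 54.771995544433594)
[[-0.912  0.411 -0.   ]
 [ 0.411  0.912 -0.001]
 [ 0.    -0.001 -1.   ]]
```

The carousel is at (0.495, 0.394) with yaw about 13.8°. The mouth is at about (0.557, 0.151, 0.118), with its axis leaning 30° at azimuth 55°. The base rectangle and the plane fits agree on this. I'll move above the carousel.

play_rows:
  twist:
    - [0,0,0]
    - [0,0,0]
    - [0,0,0]
    - [0,0,0]
    - [0,0,0]
    - [0,0,0]
    - [0,0,0]
    - [0,0,0]
    - [0,0,0]
    - [0,0,0]
    - [0,0,0.113]
    - [0,0,0.113]
    - [0,0,0.113]
    - [0,0,0.113]
    - [0,0,0.113]
    - [0,0,0.113]
    - [0,0,0.113]
    - [0,0,0.113]
    - [0,0,0]
  offset:
    - [-0.0289,-0.0113,0]
    - [-0.0289,-0.0113,0]
    - [-0.0289,-0.0113,0]
    - [-0.0289,-0.0113,0]
    - [-0.0289,-0.0113,0]
    - [-0.0289,-0.0113,0]
    - [-0.0289,-0.0113,0]
    - [-0.0289,-0.0113,0]
    - [-0.0289,-0.0113,0]
    - [-0.0289,-0.0113,0]
    - [0,0,0]
    - [0,0,0]
    - [0,0,0]
    - [0,0,0]
    - [0,0,0]
    - [0,0,0]
    - [0,0,0]
    - [0,0,0]
    - [0,0,0]
  jaw: [0,0,0,0,0,0,0,0,0,0,0,0,0,0,0,0,0,0,0]
  grip_force: 60

```text
time_s: 1.68
tool_pos: [0.4944, 0.3934, 0.2389]
eef_rot: [-1.943, -2.469, 0.001]
wrist_force: [-0.1, 0.4, -0.2]
opening: 1.002
grip_force: 0.0
```

play_rows:
  twist:
    - [0,0,0]
    - [0,0,0]
    - [0,0,0]
    - [0,0,0]
    - [0,0,0]
    - [0,0,0]
    - [0,0,0]
    - [0,0,0]
    - [0,0,0]
    - [0,0,0]
    - [0,0,0]
    - [0,0,0]
    - [0,0,0]
    - [0,0,0]
    - [0,0,0]
    - [0,0,0]
  offset:
    - [0,0,0.0205]
    - [0,0,0.0205]
    - [0,0,0.0205]
    - [0,0,0.0205]
    - [0,0,0.0205]
    - [0,0,0.0205]
    - [0,0,0.0205]
    - [0,0,0]
    - [0,0,0]
    - [0,0,0]
    - [0,0,0]
    - [0,0,0]
    - [0,0,0]
    - [0,0,0]
    - [0,0,0]
    - [0,0,0]
  jaw: [0,0,0,0,0,0,0,0,1,1,1,1,1,1,1,1]
  grip_force: 60

```text
time_s: 3.02
tool_pos: [0.495, 0.3937, 0.097]
eef_rot: [1.935, 2.474, 0.003]
wrist_force: [-0.2, 0.7, 6.9]
opening: 0.3
grip_force: 59.7
```

play_rows:
  twist:
    - [0,0,0]
    - [0,0,0]
    - [0,0,0]
    - [0,0,0]
    - [0,0,0]
    - [0,0,0]
    - [0,0,0]
    - [0,0,0]
    - [0,0,0]
    - [0,0,0]
    - [0,0,0]
  offset:
    - [0,0,-0.01]
    - [0,0,-0.01]
    - [0,0,-0.02]
    - [0,0,-0.02]
    - [0,0,-0.02]
    - [0,0,-0.02]
    - [0,0,-0.02]
    - [0,0,-0.02]
    - [0,0,-0.02]
    - [0,0,0]
    - [0,0,0]
  jaw: [1,1,1,1,1,1,1,1,1,1,1]
  grip_force: 60

```text
time_s: 3.93
tool_pos: [0.4947, 0.3936, 0.2567]
eef_rot: [1.935, 2.474, 0.002]
wrist_force: [1.0, -0.2, -1.9]
opening: 0.299
grip_force: 60.9
```

Run:
```python
from h import *
p,d=snapshot("side"); np.savez("s1.npz",p=p,d=d)
o=observe(); print({k:np.round(o[k],4) for k in("qpos","tool_pos","wrist_force","wrist_torque","opening")})
R=Ro.from_rotvec(o["eef_rot"]).as_matrix(); print(R.round(3))
u,v=proj("side",o["tool_pos"]);print(u,v); u=int(u);v=int(v)
save(cv2.resize(p[max(0,v-60):v+60,u-60:u+60],None,fx=5,fy=5,interpolation=cv2.INTER_CUBIC),"lift.png")
# target
az=np.radians(55); a=np.array([np.cos(az)*.5,np.sin(az)*.5,np.sqrt(.75)])
Rd=Ro.align_vectors([-a],[R[:,2]])[0]  # minimal rotation
z=R[:,2];ax=np.cross(z,-a);ax/=np.linalg.norm(ax);rot=Ro.from_rotvec(ax*np.arccos(z@-a))
rv=R.T@rot.as_rotvec(); print("twist tool",rv.round(4),np.degrees(np.linalg.norm(rv)))
# grip-TCP: origin of carousel = TCP + z_tool*(s); s: shaft end beyond TCP
```

```text
{'qpos': array([0.6316, 0.0189, 1.5179, 0.    , 1.6052, 0.3886]), 'tool_pos': array([0.4944, 0.3933, 0.2552]), 'wrist_force': array([ 0.2092,  0.0303, -2.7899]), 'wrist_torque': array([ 0.0142,  0.0127, -0.0034]), 'opening': np.float64(0.2948)}
[[-0.241  0.971 -0.   ]
 [ 0.971  0.241 -0.   ]
 [-0.    -0.    -1.   ]]
337.20739445534343 178.6175659607064
twist tool [ 0.3944 -0.3439  0.    ] 29.979694212954005
```

View pics/lift.png

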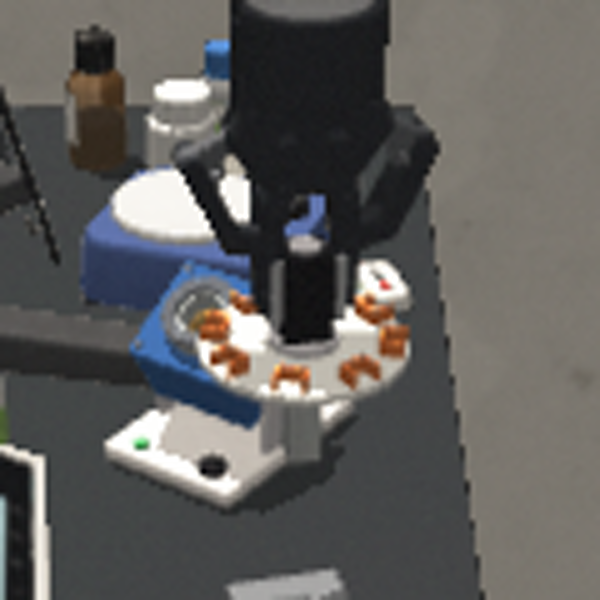

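The lift shows the carousel held square in the fingers and clear of the stand. The collar is visible behind it at crop (200,310). Leaning it now.

play_rows:
  twist:
    - [0.0657,-0.0573,0]
    - [0.0657,-0.0573,0]
    - [0.0657,-0.0573,0]
    - [0.0657,-0.0573,0]
    - [0.0657,-0.0573,0]
    - [0.0657,-0.0573,0]
    - [0,0,0]
    - [0,0,0]
  offset:
    - [0,0,0]
    - [0,0,0]
    - [0,0,0]
    - [0,0,0]
    - [0,0,0]
    - [0,0,0]
    - [0,0,0]
    - [0,0,0]
  jaw: [1,1,1,1,1,1,1,1]
  grip_force: 60

```text
time_s: 4.65
tool_pos: [0.4946, 0.3938, 0.2532]
eef_rot: [1.853, 2.37, -0.806]
wrist_force: [0.2, 0.0, -1.1]
opening: 0.298
grip_force: 61.1
```

```bash
cat >> h.py <<'E'
az=np.radians(55); A=np.array([np.cos(az)*.5,np.sin(az)*.5,np.sqrt(.75)]); M=np.array([.557,.1515,.118]); S=.091
def st():
    o=observe(); R=Ro.from_rotvec(o["eef_rot"]).as_matrix(); p=np.array(o["tool_pos"])
    print("q",np.round(o["qpos"],3),"p",p.round(4),"F",np.round(o["wrist_force"],1),"Ftool",(R.T@o["wrist_force"]).round(1),"T",np.round(o["wrist_torque"],2),"ax.A",np.degrees(np.arccos(min(1,-R[:,2]@A))).round(2))
    e=p+R[:,2]*S; r=e-M; h=r@A; print("shaft end height over mouth",h.round(4),"lateral tool",(R.T@(r-h*A)).round(4)," R",R.round(3).tolist())
    return o,R,p
def goto(h):
    o,R,p=st(); T=M+A*(S+h); print("offset tool",(R.T@(T-p)).round(4)); c=np.cross(R[:,2],-A); print("twist",(R.T@c).round(4))
E
python3 -c "
from h import *
goto(.04)"
```

```text
q [ 0.691  0.326  1.236 -0.153  2.083  0.407] p [0.4946 0.3938 0.2532] F [ 0.2  0.  -1.1] Ftool [0.3 0.7 0.9] T [ 0.26 -0.21  0.02] ax.A 0.04
shaft end height over mouth 0.1075 lateral tool [ 1.915e-01 -6.950e-02  1.000e-04]  R [[-0.292, 0.912, -0.287], [0.898, 0.158, -0.41], [-0.328, -0.378, -0.866]]
offset tool [-0.1915  0.0695  0.0674]
twist [-0.0007 -0.0001  0.    ]
```

play_rows:
  twist:
    - [0,0,0]
    - [0,0,0]
    - [0,0,0]
    - [0,0,0]
    - [0,0,0]
    - [0,0,0]
    - [0,0,0]
    - [0,0,0]
    - [0,0,0]
    - [0,0,0]
    - [0,0,0]
    - [0,0,0]
    - [0,0,0]
    - [0,0,0]
  offset:
    - [-0.016,0.0058,0.0056]
    - [-0.016,0.0058,0.0056]
    - [-0.016,0.0058,0.0056]
    - [-0.016,0.0058,0.0056]
    - [-0.016,0.0058,0.0056]
    - [-0.016,0.0058,0.0056]
    - [-0.016,0.0058,0.0056]
    - [-0.016,0.0058,0.0056]
    - [-0.016,0.0058,0.0056]
    - [-0.016,0.0058,0.0056]
    - [-0.016,0.0058,0.0056]
    - [-0.016,0.0058,0.0056]
    - [0,0,0]
    - [0,0,0]
  jaw: [1,1,1,1,1,1,1,1,1,1,1,1,1,1]
  grip_force: 60

```text
time_s: 5.82
tool_pos: [0.5953, 0.2032, 0.2341]
eef_rot: [1.856, 2.369, -0.805]
wrist_force: [-1.3, 0.6, -1.4]
opening: 0.297
grip_force: 61.1
```

Run:
```python
from h import *
goto(.04)
for n in("side","top"):
    p,d=snapshot(n); np.savez(n+"2.npz",p=p,d=d)
    o=observe(); u,v=proj(n,M); print(n,u,v,proj(n,M+A*.04)); u=int(u);v=int(v)
    c=cv2.resize(p[v-50:v+40,u-50:u+50],None,fx=5,fy=5,interpolation=cv2.INTER_CUBIC)
    save(c,n+"2.png")
a=cv2.imread("pics/side2.png");b=cv2.imread("pics/top2.png");c=np.hstack([a,b]);cv2.imwrite("pics/both2.png",cv2.resize(c,(800,360)))
```

```text
q [ 0.406  0.285  1.316 -0.29   1.98   0.108] p [0.5953 0.2032 0.2341] F [-1.3  0.6 -1.4] Ftool [ 1.3 -0.6  1.3] T [ 0.3  -0.22  0.03] ax.A 0.05
shaft end height over mouth 0.0417 lateral tool [-0.0027 -0.0007 -0.    ]  R [[-0.29, 0.913, -0.287], [0.899, 0.157, -0.409], [-0.328, -0.377, -0.866]]
offset tool [0.0028 0.0007 0.0017]
twist [-0.0002 -0.0008  0.    ]
side 316.37181522305497 179.47738849134765 (np.float64(312.44116432539533), np.float64(172.34976716498778))
top 323.2263172385195 205.0535802965213 (np.float64(318.7219846514144), np.float64(200.426398451185))
```

View pics/both2.png

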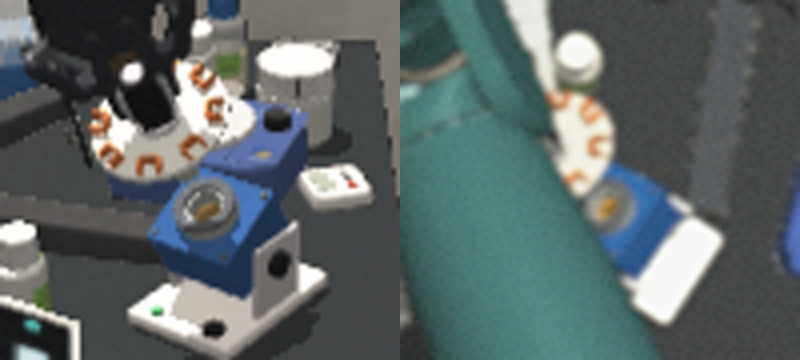

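The side crop shows the disc at about (165,125) in front of the collar at (205,205), which matches the expected projection of an aligned shaft. I'll check the disc's normal and centre from depth.

Run:
```python
from h import *
o,R,p=st()
ax=-R[:,2]; E=p-ax*S
for n in("side","top"):
    D=np.load(n+"2.npz"); w=world(n,D['d']); r=w-E; h=r@ax; rad=np.linalg.norm(r-h[...,None]*ax,axis=-1)
    m=(h>.055)&(h<.083)&(rad<.07)&(rad>.02)&(D['p'].min(-1)>120)
    q=w[m]
    for _ in range(4):
        c=q.mean(0); nn=np.linalg.svd(q-c)[2][2]; nn*=np.sign(nn[2]); k=abs((q-c)@nn)<.003; q=q[k]
    print(n,len(q),"normal err deg tool",np.degrees(R.T@(nn-ax)).round(2),"disc top h",((q-E)@ax).mean().round(4))
    k2=(abs((w-c)@nn)<.006)&(rad<.075)&(rad>.02); e=R.T@(w[k2]-E).T; 
    cc,rr=cv2.minEnclosingCircle(e[:2].T.astype(np.float32)); print(" circle tool xy",np.round(cc,4),round(rr,4))
```

```text
q [ 0.408  0.285  1.316 -0.29   1.981  0.109] p [0.5948 0.2044 0.2343] F [-0.4  0.4 -1.5] Ftool [1.  0.3 1.3] T [ 0.19 -0.16  0.05] ax.A 0.04
shaft end height over mouth 0.0423 lateral tool [-0.0017 -0.001  -0.    ]  R [[-0.291, 0.913, -0.287], [0.899, 0.158, -0.409], [-0.328, -0.377, -0.866]]
side 294 normal err deg tool [0.19 0.08 0.  ] disc top h 0.0684
 circle tool xy [ 0.0023 -0.001 ] 0.0558
top 160 normal err deg tool [ 0.22 -1.11  0.01] disc top h 0.0686
 circle tool xy [-0.0191 -0.0039] 0.0514
```

play_rows:
  twist:
    - [0,0,0]
    - [0,0,0]
    - [0,0,0]
    - [0,0,0]
    - [0,0,0]
    - [0,0,0]
    - [0,0,0]
    - [0,0,0]
    - [0,0,0]
    - [0,0,0]
    - [0,0,0]
    - [0,0,0]
  offset:
    - [0.001,0.001,0.008]
    - [0,0,0.008]
    - [0,0,0.008]
    - [0,0,0.008]
    - [0,0,0.006]
    - [0,0,0.0015]
    - [0,0,0.0015]
    - [0,0,0.0015]
    - [0,0,0.0015]
    - [0,0,0]
    - [0,0,0]
    - [0,0,0]
  jaw: [1,1,1,1,1,1,1,1,1,1,1,1]
  grip_force: 60

```text
time_s: 6.92
tool_pos: [0.5828, 0.1875, 0.1958]
eef_rot: [1.854, 2.369, -0.804]
wrist_force: [-0.6, -0.1, -1.5]
opening: 0.301
grip_force: 61.1
```

```bash
python3 -c "
from h import *
st()"
```

```text
q [ 0.393  0.263  1.406 -0.289  1.912  0.114] p [0.5828 0.1875 0.1958] F [-0.6 -0.1 -1.5] Ftool [0.6 0.  1.5] T [ 0.3  -0.22  0.  ] ax.A 0.04
shaft end height over mouth -0.0015 lateral tool [-0.0007 -0.     -0.    ]  R [[-0.291, 0.913, -0.286], [0.899, 0.158, -0.409], [-0.328, -0.376, -0.866]]
```

Still free at the mouth. I'll continue to 15 mm depth in small steps.

play_rows:
  twist:
    - [0,0,0]
    - [0,0,0]
    - [0,0,0]
    - [0,0,0]
    - [0,0,0]
    - [0,0,0]
  offset:
    - [0,0,0.0015]
    - [0,0,0.0015]
    - [0,0,0.0015]
    - [0,0,0.001]
    - [0,0,0]
    - [0,0,0]
  jaw: [1,1,1,1,1,1]
  grip_force: 60

```text
time_s: 7.42
tool_pos: [0.5811, 0.1852, 0.1908]
eef_rot: [1.854, 2.369, -0.804]
wrist_force: [0.7, 0.3, -1.2]
opening: 0.297
grip_force: 61.1
```

```bash
python3 -c "
from h import *
st()"
```

```text
q [ 0.391  0.26   1.417 -0.289  1.903  0.115] p [0.5811 0.1852 0.1908] F [ 0.7  0.3 -1.2] Ftool [0.5 1.1 0.7] T [ 0.3  -0.13  0.04] ax.A 0.03
shaft end height over mouth -0.0073 lateral tool [-0.0007 -0.     -0.    ]  R [[-0.291, 0.913, -0.286], [0.899, 0.158, -0.409], [-0.328, -0.377, -0.866]]
```

play_rows:
  twist:
    - [0,0,0]
    - [0,0,0]
    - [0,0,0]
    - [0,0,0]
    - [0,0,0]
    - [0,0,0]
    - [0,0,0]
    - [0,0,0]
  offset:
    - [0,0,0.0015]
    - [0,0,0.0015]
    - [0,0,0.0015]
    - [0,0,0.0015]
    - [0,0,0.001]
    - [0,0,0.001]
    - [0,0,0]
    - [0,0,0]
  jaw: [1,1,1,1,1,1,1,1]
  grip_force: 60

```text
time_s: 8.08
tool_pos: [0.5789, 0.1819, 0.1839]
eef_rot: [1.854, 2.369, -0.804]
wrist_force: [-0.8, -0.3, -1.6]
opening: 0.298
grip_force: 61.1
```

```bash
python3 -c "
from h import *
st()"
```

```text
q [ 0.388  0.257  1.433 -0.289  1.891  0.115] p [0.5789 0.1819 0.1839] F [-0.8 -0.3 -1.6] Ftool [ 0.5 -0.2  1.7] T [ 0.28 -0.17 -0.  ] ax.A 0.03
shaft end height over mouth -0.0152 lateral tool [-0.0007 -0.     -0.    ]  R [[-0.291, 0.913, -0.286], [0.899, 0.158, -0.409], [-0.328, -0.376, -0.866]]
```

play_rows:
  twist:
    - [0,0,0]
    - [0,0,0]
    - [0,0,0]
    - [0,0,0]
    - [0,0,0]
    - [0,0,0]
    - [0,0,0]
  offset:
    - [0,0,0.001]
    - [0,0,0.001]
    - [0,0,0.001]
    - [0,0,0.001]
    - [0,0,0.001]
    - [0,0,0]
    - [0,0,0]
  jaw: [1,1,1,1,1,1,1]
  grip_force: 60

```text
time_s: 8.67
tool_pos: [0.5774, 0.1799, 0.1796]
eef_rot: [1.854, 2.369, -0.804]
wrist_force: [0.5, -0.7, -0.1]
opening: 0.297
grip_force: 61.1
```

```bash
python3 -c "
from h import *
st()"
```

```text
q [ 0.386  0.254  1.443 -0.289  1.883  0.116] p [0.5774 0.1799 0.1796] F [ 0.5 -0.7 -0.1] Ftool [-0.7  0.4  0.3] T [ 0.32 -0.18 -0.04] ax.A 0.04
shaft end height over mouth -0.0201 lateral tool [-0.0007 -0.     -0.    ]  R [[-0.291, 0.913, -0.286], [0.899, 0.158, -0.409], [-0.328, -0.376, -0.866]]
```

play_rows:
  twist:
    - [0,0,0]
    - [0,0,0]
    - [0,0,0]
    - [0,0,0]
    - [0,0,0]
  offset:
    - [0,0,0.0008]
    - [0,0,0.0008]
    - [0,0,0.0008]
    - [0,0,0]
    - [0,0,0]
  jaw: [1,1,1,1,1]
  grip_force: 60

```text
time_s: 9.08
tool_pos: [0.5768, 0.1787, 0.1774]
eef_rot: [1.854, 2.369, -0.804]
wrist_force: [1.6, -2.1, -2.7]
opening: 0.297
grip_force: 60.9
```

```bash
python3 -c "
from h import *
st()"
```

```text
q [ 0.385  0.253  1.447 -0.289  1.879  0.116] p [0.5768 0.1787 0.1774] F [ 1.6 -2.1 -2.7] Ftool [-1.4  2.1  2.7] T [-0.03 -0.46  0.23] ax.A 0.02
shaft end height over mouth -0.0227 lateral tool [-0.0008 -0.     -0.    ]  R [[-0.291, 0.913, -0.286], [0.899, 0.158, -0.409], [-0.329, -0.377, -0.866]]
```

play_rows:
  twist:
    - [0,0,0]
    - [0,0,0]
    - [0,0,0]
    - [0,0,0]
    - [0,0,0]
  offset:
    - [0,0,0.0008]
    - [0,0,0.0008]
    - [0,0,0]
    - [0,0,0]
    - [0,0,0]
  jaw: [1,1,1,1,1]
  grip_force: 60

```text
time_s: 9.5
tool_pos: [0.5763, 0.1782, 0.1761]
eef_rot: [1.854, 2.369, -0.804]
wrist_force: [2.1, -2.2, -1.7]
opening: 0.296
grip_force: 61.0
```

```bash
python3 -c "
from h import *
st()"
```

```text
q [ 0.385  0.253  1.45  -0.289  1.877  0.116] p [0.5763 0.1782 0.1761] F [ 2.1 -2.2 -1.7] Ftool [-2.   2.2  1.8] T [-0.16 -0.59  0.35] ax.A 0.03
shaft end height over mouth -0.0243 lateral tool [-0.0007 -0.     -0.    ]  R [[-0.291, 0.913, -0.286], [0.899, 0.158, -0.409], [-0.328, -0.377, -0.866]]
```

play_rows:
  twist:
    - [0,0,0]
    - [0,0,0]
    - [0,0,0]
    - [0,0,0]
    - [0,0,0]
  offset:
    - [-0.0005,0.0005,0.0005]
    - [0,0,0.0008]
    - [0,0,0.0008]
    - [0,0,0]
    - [0,0,0]
  jaw: [1,1,1,1,1]
  grip_force: 60

```text
time_s: 9.92
tool_pos: [0.5762, 0.177, 0.1741]
eef_rot: [1.854, 2.37, -0.804]
wrist_force: [-0.2, -0.5, -1.6]
opening: 0.297
grip_force: 61.0
```

```bash
python3 -c "
from h import *
o,R,p=st(); print('Ttool',(R.T@o['wrist_torque']).round(2))
q,d=snapshot('side'); save(cv2.resize(q[110:230,260:380],None,fx=5,fy=5,interpolation=cv2.INTER_CUBIC),'in1.png')"
```

```text
q [ 0.383  0.253  1.454 -0.289  1.873  0.115] p [0.5762 0.177  0.1741] F [-0.2 -0.5 -1.6] Ftool [0.1 0.4 1.7] T [ 0.22 -0.22  0.04] ax.A 0.02
shaft end height over mouth -0.0264 lateral tool [-0.0011  0.0004 -0.    ]  R [[-0.291, 0.913, -0.287], [0.899, 0.158, -0.409], [-0.328, -0.377, -0.866]]
Ttool [-0.27  0.15 -0.01]
```

View pics/in1.png

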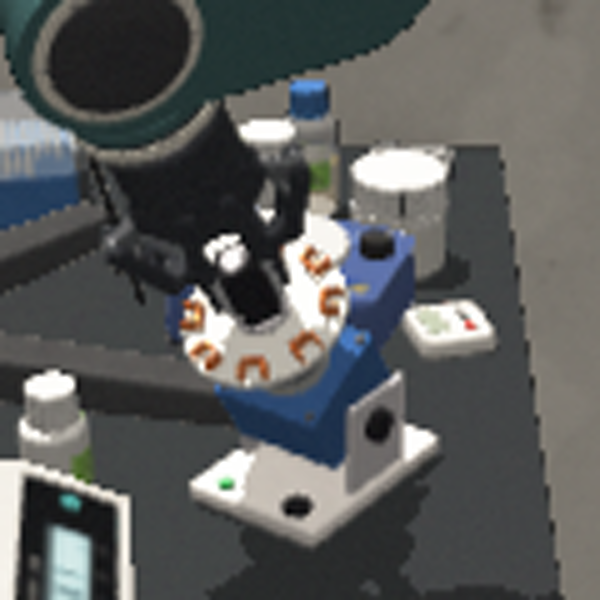

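The picture shows the shaft inside the socket, with the disc just in front of the case at crop (265,320). Continuing down.

play_rows:
  twist:
    - [0,0,0]
    - [0,0,0]
    - [0,0,0]
    - [0,0,0]
    - [0,0,0]
    - [0,0,0]
  offset:
    - [0,0,0.001]
    - [0,0,0.001]
    - [0,0,0.001]
    - [0,0,0.001]
    - [0,0,0]
    - [0,0,0]
  jaw: [1,1,1,1,1,1]
  grip_force: 60

```text
time_s: 10.47
tool_pos: [0.5751, 0.1753, 0.1707]
eef_rot: [1.854, 2.369, -0.804]
wrist_force: [-0.2, -0.4, -1.6]
opening: 0.298
grip_force: 61.0
```

```bash
python3 -c "
from h import *
o,R,p=st(); print('Ttool',(R.T@o['wrist_torque']).round(2))"
```

```text
q [ 0.382  0.251  1.461 -0.29   1.867  0.116] p [0.5751 0.1753 0.1707] F [-0.2 -0.4 -1.6] Ftool [0.2 0.4 1.6] T [ 0.25 -0.13 -0.02] ax.A 0.02
shaft end height over mouth -0.0304 lateral tool [-0.0011  0.0004 -0.    ]  R [[-0.291, 0.913, -0.287], [0.899, 0.158, -0.409], [-0.328, -0.377, -0.866]]
Ttool [-0.18  0.22 -0.  ]
```

play_rows:
  twist:
    - [0,0,0]
    - [0,0,0]
    - [0,0,0]
    - [0,0,0]
    - [0,0,0]
    - [0,0,0]
    - [0,0,0]
    - [0,0,0]
  offset:
    - [0,0,0.001]
    - [0,0,0.001]
    - [0,0,0.001]
    - [0,0,0.001]
    - [0,0,0.001]
    - [0,0,0.001]
    - [0,0,0]
    - [0,0,0]
  jaw: [1,1,1,1,1,1,1,1]
  grip_force: 60

```text
time_s: 11.13
tool_pos: [0.5734, 0.1729, 0.1655]
eef_rot: [1.854, 2.369, -0.804]
wrist_force: [-1.0, 0.2, -1.6]
opening: 0.296
grip_force: 61.0
```

```bash
python3 -c "
from h import *
o,R,p=st(); print('Ttool',(R.T@o['wrist_torque']).round(2))"
```

```text
q [ 0.379  0.249  1.473 -0.29   1.858  0.116] p [0.5734 0.1729 0.1655] F [-1.   0.2 -1.6] Ftool [ 1.  -0.2  1.6] T [ 0.22 -0.09 -0.02] ax.A 0.03
shaft end height over mouth -0.0364 lateral tool [-0.0012  0.0004 -0.    ]  R [[-0.291, 0.913, -0.286], [0.899, 0.158, -0.409], [-0.328, -0.377, -0.866]]
Ttool [-0.13  0.19 -0.01]
```

play_rows:
  twist:
    - [0,0,0]
    - [0,0,0]
    - [0,0,0]
    - [0,0,0]
    - [0,0,0]
    - [0,0,0]
    - [0,0,0]
    - [0,0,0]
    - [0,0,0]
    - [0,0,0]
    - [0,0,0]
  offset:
    - [0,0,0.0015]
    - [0,0,0.0015]
    - [0,0,0.0015]
    - [0,0,0.0015]
    - [0,0,0.0015]
    - [0,0,0.0015]
    - [0,0,0.0015]
    - [0,0,0.001]
    - [0,0,0.001]
    - [0,0,0]
    - [0,0,0]
  jaw: [1,1,1,1,1,1,1,1,1,1,1]
  grip_force: 60

```text
time_s: 12.05
tool_pos: [0.5698, 0.1678, 0.1547]
eef_rot: [1.854, 2.369, -0.804]
wrist_force: [-1.2, -1.1, -1.1]
opening: 0.299
grip_force: 61.1
```

```bash
python3 -c "
from h import *
o,R,p=st(); print('Ttool',(R.T@o['wrist_torque']).round(2))
q,d=snapshot('side'); save(cv2.resize(q[120:220,265:365],None,fx=6,fy=6,interpolation=cv2.INTER_CUBIC),'in2.png')"
```

```text
q [ 0.375  0.245  1.496 -0.29   1.838  0.117] p [0.5698 0.1678 0.1547] F [-1.2 -1.1 -1.1] Ftool [-0.3 -0.9  1.7] T [ 0.18 -0.04 -0.11] ax.A 0.03
shaft end height over mouth -0.0489 lateral tool [-0.0011  0.0005 -0.    ]  R [[-0.291, 0.913, -0.286], [0.899, 0.158, -0.409], [-0.328, -0.377, -0.866]]
Ttool [-0.05  0.2   0.06]
```

View pics/in2.png

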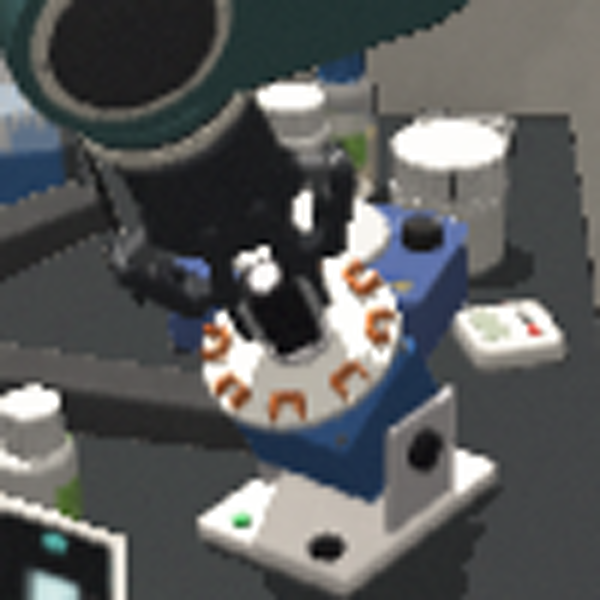

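The disc now sits just above the blue face at crop (300,350), about 7 mm short of home. The angle happened to match the hub. Seating it now.

play_rows:
  twist:
    - [0,0,0]
    - [0,0,0]
    - [0,0,0]
    - [0,0,0]
    - [0,0,0]
    - [0,0,0]
    - [0,0,0]
    - [0,0,0]
    - [0,0,0]
  offset:
    - [0,0,0.001]
    - [0,0,0.001]
    - [0,0,0.001]
    - [0,0,0.001]
    - [0,0,0.001]
    - [0,0,0.001]
    - [0,0,0.0005]
    - [0,0,0]
    - [0,0,0]
  jaw: [1,1,1,1,1,1,1,1,1]
  grip_force: 60

```text
time_s: 12.85
tool_pos: [0.5679, 0.1651, 0.149]
eef_rot: [1.854, 2.37, -0.804]
wrist_force: [-0.9, -1.3, -0.8]
opening: 0.296
grip_force: 61.1
```

```bash
python3 -c "
from h import *
o,R,p=st(); print('Ttool',(R.T@o['wrist_torque']).round(2))"
```

```text
q [ 0.372  0.243  1.508 -0.291  1.828  0.117] p [0.5679 0.1651 0.149 ] F [-0.9 -1.3 -0.8] Ftool [-0.6 -0.7  1.5] T [ 0.16 -0.09 -0.11] ax.A 0.02
shaft end height over mouth -0.0554 lateral tool [-0.0011  0.0005 -0.    ]  R [[-0.291, 0.913, -0.287], [0.899, 0.158, -0.409], [-0.328, -0.377, -0.866]]
Ttool [-0.09  0.18  0.09]
```

play_rows:
  twist:
    - [0,0,0]
    - [0,0,0]
    - [0,0,0]
    - [0,0,0]
    - [0,0,0]
  offset:
    - [0,0,0.0008]
    - [0,0,0.0008]
    - [0,0,0.0008]
    - [0,0,0]
    - [0,0,0]
  jaw: [1,1,1,1,1]
  grip_force: 60

```text
time_s: 13.27
tool_pos: [0.5678, 0.1648, 0.1485]
eef_rot: [1.854, 2.369, -0.8]
wrist_force: [1.6, 6.5, 10.3]
opening: 0.297
grip_force: 62.7
```

```bash
python3 -c "
from h import *
o,R,p=st(); print('Ttool',(R.T@o['wrist_torque']).round(2))"
```

```text
q [ 0.372  0.241  1.51  -0.29   1.825  0.117] p [0.5678 0.1648 0.1485] F [ 1.6  6.5 10.3] Ftool [  1.9  -1.3 -12.1] T [ 0.23  0.5  -0.34] ax.A 0.17
shaft end height over mouth -0.056 lateral tool [-0.0012  0.0007  0.    ]  R [[-0.291, 0.914, -0.284], [0.899, 0.159, -0.408], [-0.328, -0.374, -0.867]]
Ttool [0.49 0.41 0.02]
```

Contact at exactly 56 mm with about 14 N. I'll press a little more, relax and release.

play_rows:
  twist:
    - [0,0,0]
    - [0,0,0]
    - [0,0,0]
    - [0,0,0]
    - [0,0,0]
    - [0,0,0]
    - [0,0,0]
    - [0,0,0]
    - [0,0,0]
    - [0,0,0]
    - [0,0,0]
    - [0,0,0]
    - [0,0,0]
  offset:
    - [0,0,0.001]
    - [0,0,0]
    - [0,0,-0.001]
    - [0,0,-0.001]
    - [0,0,0]
    - [0,0,0]
    - [0,0,0]
    - [0,0,0]
    - [0,0,0]
    - [0,0,0]
    - [0,0,0]
    - [0,0,0]
    - [0,0,0]
  jaw: [1,1,1,1,1,0.5,0.4,0.2,0,0,0,0,0]

```text
time_s: 14.35
tool_pos: [0.5676, 0.1646, 0.1479]
eef_rot: [1.854, 2.369, -0.804]
wrist_force: [-0.1, 0.7, -0.5]
opening: 1.0
grip_force: 0.0
```

play_rows:
  twist:
    - [0,0,0]
    - [0,0,0]
    - [0,0,0]
    - [0,0,0]
    - [0,0,0]
    - [0,0,0]
    - [0,0,0]
    - [0,0,0]
    - [0,0,0]
    - [0,0,0]
  offset:
    - [0,0,-0.005]
    - [0,0,-0.01]
    - [0,0,-0.015]
    - [0,0,-0.02]
    - [0,0,-0.02]
    - [0,0,-0.02]
    - [0,0,-0.02]
    - [0,0,-0.02]
    - [0,0,0]
    - [0,0,0]
  jaw: [0,0,0,0,0,0,0,0,0,0]

```text
time_s: 15.18
tool_pos: [0.6052, 0.2183, 0.2615]
eef_rot: [1.853, 2.369, -0.801]
wrist_force: [-0.5, -0.1, -0.7]
opening: 0.998
grip_force: 0.0
```

Run:
```python
from h import *
p,d=snapshot("side"); st()
save(cv2.resize(p[100:220,260:380],None,fx=5,fy=5,interpolation=cv2.INTER_CUBIC),'fin.png')
w=world("side",d); r=w-M; h=r@A; rad=np.linalg.norm(r-h[...,None]*A,axis=-1)
q=w[(h>-.01)&(h<.03)&(rad<.055)&(rad>.02)&(p.min(-1)>120)]
for _ in range(4):
    c=q.mean(0); nn=np.linalg.svd(q-c)[2][2]; nn*=np.sign(nn[2]); q=q[abs((q-c)@nn)<.003]
print(len(q),"disc top over mouth",((q-M)@A).mean().round(4),"angle",np.degrees(np.arccos(nn@A)).round(2))
```

```text
q [ 0.419  0.31   1.244 -0.291  2.029  0.105] p [0.6048 0.2179 0.2604] F [-0.2  0.1  0.2] Ftool [ 0.1 -0.2 -0.1] T [ 0.25 -0.14 -0.03] ax.A 0.04
shaft end height over mouth 0.0733 lateral tool [-0.001   0.0005  0.    ]  R [[-0.291, 0.913, -0.286], [0.899, 0.158, -0.409], [-0.328, -0.376, -0.866]]
313 disc top over mouth 0.0132 angle 0.54
```

View pics/fin.png

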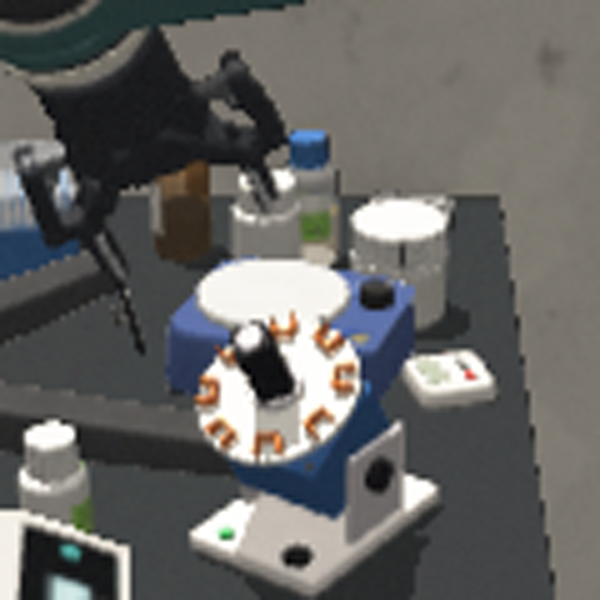

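The carousel sits in the socket, with the grip at crop (265,360). The disc's top is 13.2 mm above the mouth, where 13 is expected, and it is parallel within 0.5°. The gripper is clear and the bottles are standing.

```bash
python3 -c "
from cell import *
print(job_done())"
```

```text
the job is handed in; nothing more can be done
None
```

The carousel is out of the stand and fully home in the rotator (the disc's top measures 13.2 mm above the mouth, 13 expected), the grip is released, no bottles or jars were touched, and the job is handed in at about 15 s; the square met the hub without any turning.

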